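# Offer the cover plate up to the flow cell

### The job

First slide the carriage with the blue flow cell along its rail to the work station, where it clicks in beside the green mark, and let go of it. Then pick up the loose cover plate by its orange grip and hold it level, hovering about a centimetre above the cell, its four holes in line with the cell's four threaded holes so that screws could be started; finish while still holding it there. The cover must not touch the cell, and the other things on the bench stay where they are.

Things in the scene. Friction and masses are not known exactly. Their poses are not given: they have to be found in the camera images.
- rail: fixed slide on the bench, 280 mm long along its own y, 74 mm wide; origin at the middle of its underside on the bench. Two steel rods carry the carriage; the carriage travels along the slide's own -y. Small green block on its near (-x) edge marks the work station. Keep the arm clear of the tall instrument (up to 0.48 m high) that fills the bench to the left, beyond x = 0.44 m where y is over 0.25 m: swing round in front of it
- carriage (a joint): travel of the grey carriage (78 x 118 mm) along the slide, m: starts parked between 0 and 0.04, grows toward the slide's own -y, hard stop at 0.138. The work station is at 0.110, where a spring ball under the carriage's brass plunger (near edge) clicks between two small bumps, next to the green mark; it pulls the carriage in from about 3 mm either side. Sliding takes about 1 N, riding over a bump (about 5 mm before and after the station) about 5 N
- push_post (a point): centre of the square red post on the carriage, 14 x 14 mm, 50 mm tall (25 mm above and below this point; carriage deck 25 mm below), to push or pinch; its axes are the slide's. It stands 66 mm in the slide's +y from the centre of the cell; 27 mm of free space lie between it and the cell block, and its sides toward the slide's +-x are free, so pinch it across x
- cell_top (a point): centre of the top face of the blue cell block on the carriage, 76 (x) x 64 (y) mm, 30 mm high; this face is 60 mm above the bench. Its axes are the slide's, z up. The face has a round glass window and four threaded holes (9 mm brass inserts with a dark 5 mm middle) at x +-27, y +-21 mm
- cover: loose cover plate, aluminium, 76 (own x) x 64 (own y) x 5 mm, 0.2 kg, lying flat on the bench with a grip bar up; origin at the centre of its underside. It is symmetric: it fits the cell either way round (half turn), long side on long side
- cover_grip (a point): centre of the orange grip bar on top of the cover plate: bar 44 mm long along the plate's x, 14 mm wide along its y, 34 mm tall (top 17 mm above this point, plate's upper face 17 mm below); pinch it across its 14 mm. The plate's underside is 22 mm below this point
- cover_under (a point): centre of the cover plate's underside (plate axes, z up)
- cell_hole0 (a point): mouth of the front right (-x, -y) threaded hole, 5 mm wide, in the cell's top face, seen in the slide's axes
- cell_hole2 (a point): mouth of the back left (+x, +y) threaded hole, 5 mm wide, in the cell's top face, seen in the slide's axes
- cover_hole0 (a point): underside of the front right (-x, -y) hole, 10 mm wide, of the cover plate, in the plate's axes; the four holes are at x +-27, y +-21 mm from its centre
- cover_hole2 (a point): underside of the back left (+x, +y) hole, 10 mm wide, of the cover plate, in the plate's axes; the four holes are at x +-27, y +-21 mm from its centre
- screwdriver: red-handled screwdriver lying on the bench, 190 mm long, bystander; origin at the centre of its underside
- film_roll: white roll of sealing film standing on end, 62 mm across, 50 mm high, bystander; origin at the centre of its underside
- marker_red: red felt marker lying, 138 mm long, bystander; origin at the centre of its underside
- acid_bottle: brown bottle with red cap, 60 mm across, 135 mm high, bystander; origin at the centre of its underside
- standard_a: white bottle with white cap, 37 mm across, 88 mm high, bystander; origin at the centre of its underside
- standard_c: white bottle with green cap, 37 mm across, 88 mm high, bystander; origin at the centre of its underside
- timer: white bench timer, 39x68x62 mm, bystander; origin at the centre of its underside
There are look-alikes about, which are no part of the job. Leave any red or yellow look-alike of the cover alone.

How it is judged:
By the outcome, as a careful person would: the job done as asked, in the order asked, and still so for the second after the job is handed in, while the arm keeps its last pose, push and grip.
It also fails if it takes over 56 s, if anything falls off the work surface, if the arm or the gripper's body presses on something with over 40 N, if the wrist force passes 120 N, or if a joint passes its speed limit or range.

### The arm

A 7-joint arm with a two-finger parallel gripper is mounted at the origin on a cart in front of the work surface, level with it; the furniture and walls round the work are solid. World frame = base frame: x ahead of the robot, y to its left, z up, the work surface at z = 0. Lengths are in m, angles in rad, forces in N, time in s.
With the tool pointing down it reaches from about 0.4 to 0.875 m from the base axis. Payload 19.3 kg.
Tool frame: the origin (TCP) lies at the very end of the fingers, on their centre line; the grasp point (between the pads) lies 19 mm behind it; z points along the fingers, y is the line along which they close (so a half turn about z gives the same grasp; the last joint's range is limited). The gripper opens to 85 mm and grips with 20 to 120 N. Pads are 22 mm wide; open, the fingers measure 114 mm over their backs; the gripper's body (76 mm by 85 mm) begins 54 mm behind the grasp point. The pads swing forward as they close: fully open they stand 13 mm farther back than shut.
Start: joints at [-1.214, 0.521, -0.036, 1.599, 0.021, 1.021, -0.113], TCP at [0.259, 0.569, 0.231] pointing down, gripper open.
Joint ranges: [-2.91, 2.91], [-0.3, 2.13], [-1.5, 1.42], [0.17, 2.43], [-1.26, 4.41], [0.16, 1.93], [-2.52, 2.52]. Speed limits (rad/s): [1.89, 1.89, 2.39, 2.39, 3.01, 3.01, 3.01].

### API

Orientations are given as [roll, pitch, yaw] about the fixed x, y, z axes, in that order (R = Rz(yaw) Ry(pitch) Rx(roll)).
In Python, from workcell import bot gives the robot as it stands.
- The arm moves only by the tool servo_tool, never from a script. Its argument "plan" is a list of rows, each a list of 7 numbers: the finger opening in cm, from 0 to 8.54, then the shift along the tool's x, y, z in cm, then the turn, a rotation vector about the tool's x, y, z in degrees. In form: [[fingers, x, y, z, wx, wy, wz], ...]. A call has 1 to 10 rows; each row is the pose to reach, as a shift and turn from the pose commanded when the call began, along the tool's axes at that moment; what a row does not reach only later rows make up. A row lasts 1/10 s, in which the tool goes at most 50 mm and 8.59 degrees, less where a joint would pass 70% of its speed; a pose out of reach is approached as far as the arm can. A call with a gripper value outside its range is refused whole. The fingers move at their own pace and stop on an object; "force" is the grip in N (left out, the last holds). Time passes only in rows, so rows that repeat a pose let the fingers close. It gives the time, the measured TCP pose, the force, the opening and the grip force at its end, in the units of the state.
- bot.observe(): the state, without advancing time (a new reading comes with each control period).
- bot.grab_frame(name): name is "scene" or "top" or "wrist"; returns a dict with "frame" (420x560x3 uint8, blue, green, red), "mtx" (3x3 intrinsics, pixels), "R" (3x3) and "t" (3): a world point X has camera coordinates R X + t; the wrist camera has in their place "T_tool_cam" (4x4, takes a point from camera to tool coordinates, whose origin is the TCP and whose axes are the flange's). Camera axes: x right, y down, z forward; pixel columns grow to the right and rows downward; lengths in m; the calibration is good to about 2 mm. A picture is of the moment at which its call begins: read the wrist's pose just before it. There is no depth.
- bot.job_done(): hands the job in; it is judged then, once.
The state is a dict: "clock": time; "qpos": joint angles; "qd": joint speeds; "joint_efforts": joint torques, N m; "position": TCP position; "tool_rot": TCP orientation; "force": force on the tool from outside, world axes, zero at the start; "moment": the same for the moment, N m; "grip_width": finger opening in m; "finger_force": force on a finger pad.
Only numpy, scipy, OpenCV 4.12 (cv2) and the standard library are available. Lean on these libraries where they do the work, as an engineer would, in place of code of your own. Each camera call takes 0.05 s, during which the arm holds its last target. There are 200 camera calls.

## Working session

There is one attempt and no reset: what is moved stays moved. The work goes in short steps, Python scripts to look and compute and a tool call to move; the robot and the scene stay as the last step left them, time stands still between calls to the robot, and variables do not carry over. Pictures are saved under pics/ and viewed, at most 10 in all, crops included, and the job is handed in when it is done.

Besides the shell and the picture viewer there is one more tool, called after "Request:" in YAML: its name, and indented under it one key for each argument. servo_tool: Moves the arm, as the interface text tells. Its arguments: {"type":"object","properties":{"plan":{"type":"array","items":{"type":"array","items":{"type":"number"}}},"force":{"type":"number"}},"required":["plan"]}

```bash
mkdir -p pics
cat > h.py <<'E'
import numpy as np, cv2
from scipy.spatial.transform import Rotation as Ro
from workcell import bot
def cam(name):
    s=bot.observe(); f=bot.grab_frame(name)
    if name=="wrist":
        T=np.eye(4); T[:3,:3]=Ro.from_euler('xyz',s['tool_rot']).as_matrix(); T[:3,3]=s['position']
        W=T@np.array(f['T_tool_cam']); f['R']=W[:3,:3].T; f['t']=-W[:3,:3].T@W[:3,3]
    return f
def ray(f,px,z):
    R=np.array(f['R']);t=np.array(f['t']);c=-R.T@t
    d=R.T@np.linalg.inv(f['mtx'])@np.array([px[0],px[1],1.])
    return c+d*(z-c[2])/d[2]
def proj(f,X):
    p=np.array(f['mtx'])@(np.array(f['R'])@np.array(X)+np.array(f['t']));return p[:2]/p[2]
E
python3 - <<'E'
from h import *
s=bot.observe();print(s)
ims=[]
for n in("scene","top","wrist"):
    f=cam(n);cv2.imwrite(f'pics/{n}0.png',f['frame']);print(n,-np.array(f['R']).T@f['t'])
    np.savez(f'{n}0.npz',frame=f['frame'],mtx=f['mtx'],R=f['R'],t=f['t'])
E
```

```text
{'clock': 0.0, 'qpos': array([-1.2142254 ,  0.52199687, -0.0363416 ,  1.59999265,  0.02117412,
        1.02112186, -0.11282063]), 'qd': array([ 0.00035078,  0.00042473, -0.00193023,  0.00013352,  0.00070364,
       -0.00087668,  0.00058749]), 'joint_efforts': array([-8.79946656e-04, -9.27104044e+01,  1.97913565e+00, -3.69944322e+01,
        1.76542159e-02,  8.24582472e-03,  7.51564562e-05]), 'position': array([0.25858794, 0.56862422, 0.23074176]), 'tool_rot': array([-3.14045891e+00,  5.27513246e-05,  2.71478966e+00]), 'force': array([0.35981359, 0.01354396, 0.07391039]), 'moment': array([ 0.05975518, -0.03419242,  0.03669588]), 'finger_force': 0.0, 'grip_width': 0.0856783151658228}
scene [0.04590671 1.02278526 0.69606188]
top [0.38322943 0.02112133 1.14788515]
wrist [0.19033267 0.59955516 0.37357739]
```

View pics/top0.png

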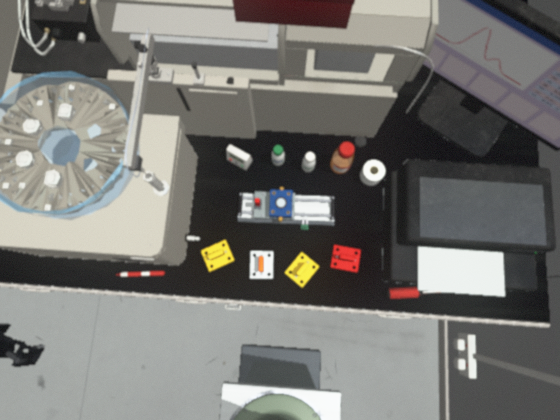

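View pics/scene0.png

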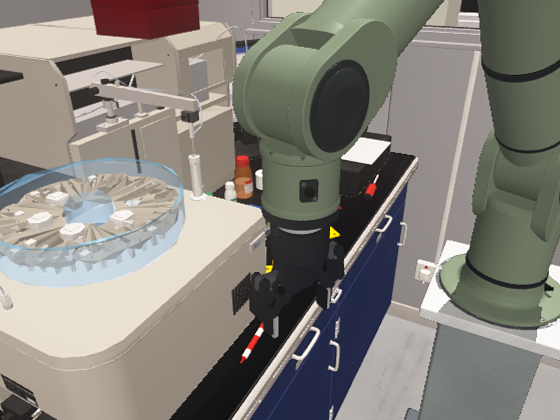

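Top view: the rail runs horizontally (238–334, ~207), with the blue cell at (281,203), the red post at (257,202) and the green mark at (304,225). There are four plates: yellow (217,256), aluminium with an orange grip (261,264), yellow (302,269) and red (346,258). The aluminium one matches the description, and I'll confirm that in a crop.

Run:
```python
from h import *
f=dict(np.load('top0.npz'));im=f['frame']
hsv=cv2.cvtColor(im,cv2.COLOR_BGR2HSV)
def blob(lo,hi,x0,x1,y0,y1):
    m=np.zeros(im.shape[:2],np.uint8);m[y0:y1,x0:x1]=cv2.inRange(hsv,lo,hi)[y0:y1,x0:x1]
    n,l,st,c=cv2.connectedComponentsWithStats(m);i=1+st[1:,4].argmax()
    cnt=np.argwhere(l==i)[:,::-1].astype(np.float32);return c[i],cv2.minAreaRect(cnt),st[i]
for nm,a,z in [('blue',((100,120,50),(130,255,255),265,300,185,225),.06),('post',((0,150,80),(6,255,255),248,266,190,215),.08),
  ('green',((45,80,40),(85,255,255),295,315,215,235),.03),('orange',((3,100,120),(22,255,255),245,278,245,285),.039),('plate',((0,0,120),(180,60,255),240,280,245,285),.005),('rail',((0,0,110),(180,60,255),230,340,185,228),.02)]:
    c,r,st=blob(*a);print(nm,c.round(1),r,st, ray(f,c,z).round(4))
    b=cv2.boxPoints(r);print([ray(f,p,z)[:2].round(3).tolist() for p in b])
cv2.imwrite('pics/crop.png',cv2.resize(im[180:300,190:370],None,fx=4.4,fy=4.4,interpolation=cv2.INTER_CUBIC))
```

```text
blue [280.4 202.1] ((280.34307861328125, 202.32461547851562), (22.132537841796875, 27.79047966003418), 3.179830312728882) [270 188  23  29 378] [0.6455 0.037  0.06  ]
[[0.605, 0.067], [0.685, 0.069], [0.686, 0.006], [0.606, 0.006]]
post [256.9 201.3] ((257.0, 201.5), (5.0, 4.0), 90.0) [255 199   5   6  25] [0.6385 0.1013 0.08  ]
[[0.645, 0.107], [0.645, 0.096], [0.631, 0.095], [0.63, 0.106]]
green [304.6 227.1] ((304.5, 227.0), (4.0, 7.0), 90.0) [301 225   8   5  30] [ 0.5847 -0.0366  0.03  ]
[[0.59, -0.026], [0.592, -0.046], [0.58, -0.046], [0.579, -0.027]]
orange [260.4 263.8] ((260.0, 263.5), (15.0, 4.0), 90.0) [258 256   5  16  64] [0.4716 0.08   0.039 ]
[[0.493, 0.088], [0.493, 0.077], [0.452, 0.074], [0.451, 0.085]]
plate [261.2 264.5] ((261.0, 264.0), (28.0, 24.0), 90.0) [249 250  25  29 599] [0.4725 0.0793 0.005 ]
[[0.511, 0.118], [0.516, 0.049], [0.437, 0.043], [0.432, 0.111]]
rail [310.9 209.6] ((308.8940734863281, 209.37644958496094), (51.84683609008789, 30.371814727783203), 4.39870548248291) [ 282  193   53   32 1179] [ 0.6393 -0.0522  0.02  ]
[[0.595, 0.029], [0.686, 0.028], [0.684, -0.123], [0.594, -0.12]]
```

View pics/crop.png

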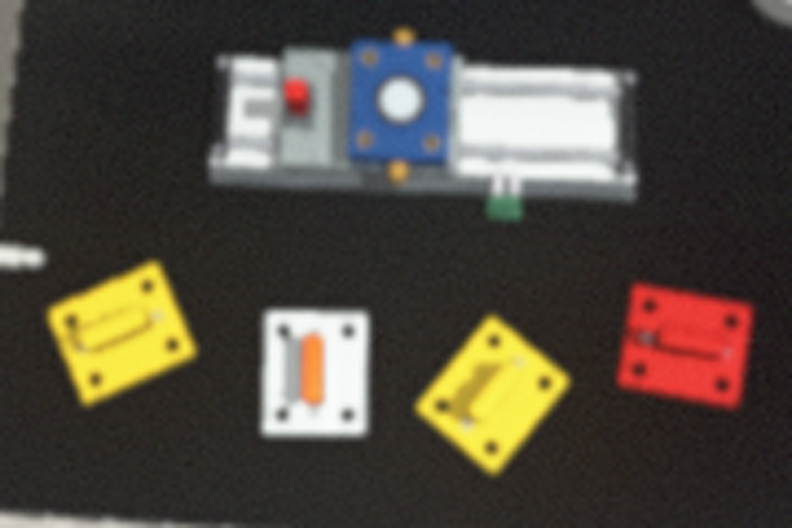

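The crop confirms it: the aluminium plate with the orange bar is the cover, at crop (315,372), with its long side along world x. The yellow and red plates are the look-alikes. The carriage needs about 74 mm of travel toward -y. I'll retract and swing round in front of the instrument.

Request:
servo_tool:
  plan:
    - [8.5, -2.5, -3.8, 0, 0, 0, 6.5]
    - [8.5, -5, -7.6, 0, 0, 0, 13]
    - [8.5, -7.5, -11.4, 0, 0, 0, 19.5]
    - [8.5, -9.9, -15.2, 0, 0, 0, 26]
    - [8.5, -12.4, -19, 0, 0, 0, 32.5]
    - [8.5, -14.9, -22.8, 0, 0, 0, 39]
    - [8.5, -17.8, -25, 0, 0, 0, 45.5]
    - [8.5, -20.8, -27.3, 0, 0, 0, 52]
    - [8.5, -23.7, -29.5, 0, 0, 0, 58.5]
    - [8.5, -26.6, -31.7, 0, 0, 0, 65]

```text
clock: 1.15
position: [0.37, 0.1688, 0.2314]
tool_rot: [3.141, -0.0, 1.576]
force: [-0.1, 0.8, 0.4]
grip_width: 0.0847
finger_force: 0.0
```

Request:
servo_tool:
  plan:
    - [8.5, -3, 3, 0, 0, 0, 0]
    - [8.5, -5, 7, 0, 0, 0, 0]
    - [8.5, -7, 11.5, 0, 0, 0, 0]
    - [8.5, -8, 16, 0, 0, 0, 0]
    - [8.5, -9, 20.5, 0, 0, 0, 0]
    - [8.5, -9, 25, 0, 0, 0, 0]
    - [8.5, -9, 27, 0, 0, 0, 0]
    - [8.5, -9, 27, 0, 0, 0, 0]
    - [8.5, -9, 27, 0, 0, 0, 0]

```text
clock: 2.05
position: [0.64, 0.0826, 0.2307]
tool_rot: [-3.14, 0.0, 1.58]
force: [0.5, 0.3, -0.9]
grip_width: 0.0851
finger_force: 0.0
```

Run:
```python
from h import *
f=cam("wrist");cv2.imwrite('pics/w1.png',f['frame']);print(bot.observe()['position'],bot.observe()['tool_rot'],-f['R'].T@f['t'])
np.savez('w1.npz',frame=f['frame'],mtx=f['mtx'],R=f['R'],t=f['t'])
```

```text
[0.63970463 0.08276602 0.23103996] [-3.14070203e+00  8.30449778e-05  1.58023194e+00] [0.6397408  0.15753331 0.37344729]
```

View pics/w1.png

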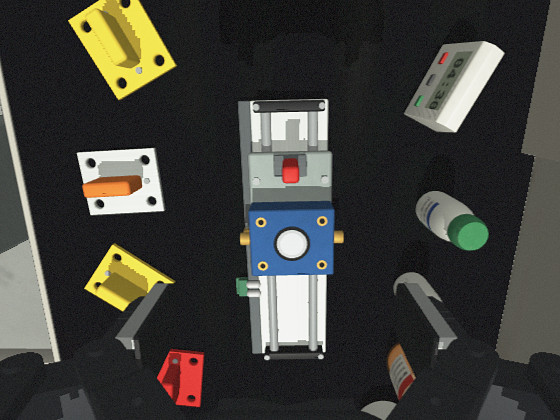

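Wrist view: the rail is vertical, with the post at (290,170), the cell window at (292,243), inserts at (261,222), (322,221), (322,265) and (263,266), and green at (243,287). The cover holes are at about (90,163), (148,159), (97,207) and (155,204).

```bash
cat >> h.py <<'E'
def cents(f,lo,hi,box,amin=6,amax=500):
    x0,y0,x1,y1=box;h=cv2.cvtColor(f['frame'],cv2.COLOR_BGR2HSV);m=np.zeros(h.shape[:2],np.uint8)
    m[y0:y1,x0:x1]=cv2.inRange(h,lo,hi)[y0:y1,x0:x1]
    n,l,st,c=cv2.connectedComponentsWithStats(m)
    return [(c[i],st[i].tolist()) for i in range(1,n) if amin<=st[i,4]<=amax]
E
python3 - <<'E'
from h import *
f=dict(np.load('w1.npz'))
def show(nm,z,*a,**k):
    for c,st in cents(f,*a,**k): print(nm,c.round(1),st,ray(f,c,z).round(4)[:2])
show('insert',.06,(10,90,80),(32,255,255),(252,206,332,274))
show('plunger',.045,(10,90,80),(32,255,255),(236,225,345,255))
show('post',.08,(0,150,80),(8,255,255),(275,150,305,185))
show('green',.03,(45,80,40),(85,255,255),(230,275,262,300))
show('coverhole',.005,(0,0,0),(180,255,75),(84,154,160,212))
show('orange',.039,(5,150,150),(22,255,255),(75,170,150,205),amax=3000)
show('white window',.06,(0,0,170),(180,60,255),(275,225,310,262),amax=3000)
E
```

```text
insert [321.7 220.5] [317, 216, 10, 10, 64] [0.672  0.0579]
insert [260.4 222. ] [256, 218, 10, 9, 61] [0.6179 0.056 ]
insert [321.3 264.3] [317, 260, 10, 9, 55] [0.6733 0.0158]
insert [262.3 265.5] [258, 262, 10, 8, 53] [0.6192 0.0141]
plunger [260.5 225.4] [257, 225, 8, 2, 14] [0.6169 0.0478]
plunger [244.6 237.2] [240, 228, 10, 17, 140] [0.6018 0.036 ]
plunger [338.4 236.5] [334, 231, 10, 12, 117] [0.6899 0.0376]
post [290.2 170.7] [282, 158, 17, 25, 363] [0.6434 0.1055]
green [241.3 285.9] [236, 277, 12, 20, 206] [ 0.5956 -0.0228]
coverhole [144.6 159.2] [141, 155, 8, 9, 55] [0.5002 0.1022]
coverhole [158.2 162. ] [156, 154, 4, 22, 49] [0.5134 0.0996]
coverhole [ 91.2 162.4] [88, 159, 7, 8, 46] [0.447  0.0984]
coverhole [ 85.5 205.3] [84, 197, 5, 15, 55] [0.4348 0.0543]
coverhole [151.7 200.2] [148, 197, 8, 8, 47] [0.5032 0.0604]
coverhole [ 99.8 203.1] [96, 200, 8, 8, 44] [0.4497 0.0567]
orange [106.2 188.9] [82, 181, 49, 17, 662] [0.475  0.0796]
white window [291.4 243.6] [277, 230, 30, 28, 655] [0.6456 0.0359]
```

Cell centre is (0.6456, 0.0360), with hole spacing 54.1 x 42 mm (expected 54 x 42). The rail is turned 1.9°. The cover is at (0.475, 0.0794), yaw 4.0°, with spacing 53.4 x 41.8. The post is at (0.6434, 0.102), so I'll go down and pinch it across x.

Request:
servo_tool:
  plan:
    - [8.5, 1.9, 0.4, 4.5, 0, 0, -1.4]
    - [8.5, 1.9, 0.4, 9, 0, 0, -1.4]
    - [8.5, 1.9, 0.4, 13.5, 0, 0, -1.4]
    - [8.5, 1.9, 0.4, 17, 0, 0, -1.4]
    - [8.5, 1.9, 0.4, 18.5, 0, 0, -1.4]
    - [3, 1.9, 0.4, 18.5, 0, 0, -1.4]
    - [1, 1.9, 0.4, 18.5, 0, 0, -1.4]
    - [1, 1.9, 0.4, 18.5, 0, 0, -1.4]
    - [1, 1.9, 0.4, 18.5, 0, 0, -1.4]
    - [1, 1.9, 0.4, 18.5, 0, 0, -1.4]
  force: 40

```text
clock: 3.1
position: [0.6433, 0.102, 0.0472]
tool_rot: [-3.14, -0.0, 1.605]
force: [-15.9, -1.8, 47.3]
grip_width: 0.0134
finger_force: 42.5
```

Run:
```python
from h import *
w=dict(np.load('w1.npz'));t=dict(np.load('top0.npz'))
P=lambda f:np.array(f['mtx'])@np.c_[f['R'],f['t']]
X=cv2.triangulatePoints(P(w),P(t),np.array([241.3,285.9]),np.array([304.6,227.1]));print('green',(X[:3]/X[3]).T)
print(bot.observe())
```

```text
green [[ 0.59093915 -0.03842959 -0.00090657]]
{'clock': 3.1, 'qpos': array([-0.43021851,  0.81344649,  0.28636094,  1.65601815, -0.31781427,
        0.72000707,  0.04623807]), 'qd': array([-0.00131215, -0.0123634 ,  0.00098746,  0.00335867,  0.00277263,
        0.05305486,  0.00113997]), 'joint_efforts': array([ 4.06975284e+00, -9.46322250e+01,  1.52370161e+01, -4.42582977e+01,
       -2.66875746e-01, -1.23982251e+01, -7.55491579e-03]), 'position': array([0.64334004, 0.10199235, 0.0472447 ]), 'tool_rot': array([-3.13976956e+00, -4.69684271e-04,  1.60484869e+00]), 'force': array([-15.87688709,  -1.77179193,  47.31315556]), 'moment': array([-0.20108599,  2.08297781,  0.02618884]), 'finger_force': 42.50907361507416, 'grip_width': 0.013355771002550353}
```

There's 47 N upward on the tips, so I'll ease up a few mm while looser, then grip again.

Request:
servo_tool:
  plan:
    - [3, 0, 0, -0.5, 0, 0, 0]
    - [3, 0, 0, -0.8, 0, 0, 0]
    - [3, 0, -0.1, -0.8, 0, 0, 0]
    - [1, 0, -0.1, -0.8, 0, 0, 0]
    - [1, 0, -0.1, -0.8, 0, 0, 0]
    - [1, 0, -0.1, -0.8, 0, 0, 0]
    - [1, 0, -0.1, -0.8, 0, 0, 0]
  force: 25

```text
clock: 3.8
position: [0.6433, 0.1018, 0.0544]
tool_rot: [3.142, -0.0, 1.605]
force: [-2.1, 0.2, 5.8]
grip_width: 0.0135
finger_force: 27.5
```

Request:
servo_tool:
  plan:
    - [1, -1, 0, 0, 0, 0, 0]
    - [1, -2, 0, 0, 0, 0, 0]
    - [1, -3, 0, 0, 0, 0, 0]
    - [1, -4, 0, 0, 0, 0, 0]
    - [1, -5, 0, 0, 0, 0, 0]
    - [1, -6, 0, 0, 0, 0, 0]
    - [1, -6.3, 0, 0, 0, 0, 0]
    - [1, -6.3, 0, 0, 0, 0, 0]

```text
clock: 4.6
position: [0.6454, 0.0378, 0.0544]
tool_rot: [-3.141, 0.001, 1.604]
force: [-2.5, -3.2, 6.0]
grip_width: 0.0136
finger_force: 27.6
```

Run:
```python
from h import *
f=cam("wrist");cv2.imwrite('pics/w2.png',cv2.resize(f['frame'][180:420,160:420],None,fx=2.3,fy=2.3))
np.savez('w2.npz',frame=f['frame'],mtx=f['mtx'],R=f['R'],t=f['t'])
for c,st in cents(f,(45,80,40),(85,255,255),(100,150,300,419),amax=5000):print(c,st,ray(f,c,.01))
for c,st in cents(f,(10,90,80),(32,255,255),(100,150,460,419),amax=5000,amin=30):print(c,st,ray(f,c,.06))
```

```text
(no output)
```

View pics/w2.png

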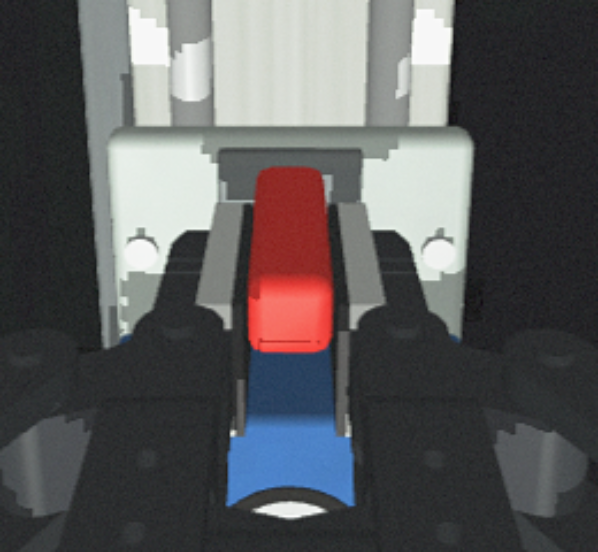

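The post is well gripped at crop (290,300), but the green mark is hidden by the gripper. The -3 N reading means the carriage is being pulled forward, so I'll creep on and watch the force.

Request:
servo_tool:
  plan:
    - [1, -0.1, 0, 0, 0, 0, 0]
    - [1, -0.1, 0, 0, 0, 0, 0]

```text
clock: 4.85
position: [0.6454, 0.0381, 0.0544]
tool_rot: [-3.141, -0.0, 1.605]
force: [-3.7, 0.0, 7.3]
grip_width: 0.0134
finger_force: 27.7
```

Request:
servo_tool:
  plan:
    - [1, -0.1, 0, 0, 0, 0, 0]
    - [1, -0.1, 0, 0, 0, 0, 0]

```text
clock: 5.05
position: [0.6454, 0.0378, 0.0544]
tool_rot: [-3.141, -0.001, 1.605]
force: [-3.6, 4.1, 7.5]
grip_width: 0.0132
finger_force: 27.7
```

Request:
servo_tool:
  plan:
    - [1, -0.1, 0, 0, 0, 0, 0]
    - [1, -0.1, 0, 0, 0, 0, 0]

```text
clock: 5.25
position: [0.6454, 0.0368, 0.0544]
tool_rot: [-3.141, -0.001, 1.605]
force: [-3.9, 3.6, 6.7]
grip_width: 0.0136
finger_force: 27.7
```

Request:
servo_tool:
  plan:
    - [1, -0.1, 0, 0, 0, 0, 0]
    - [1, -0.1, 0, 0, 0, 0, 0]

```text
clock: 5.45
position: [0.6454, 0.0355, 0.0544]
tool_rot: [-3.141, -0.001, 1.605]
force: [-3.5, 1.1, 7.4]
grip_width: 0.0132
finger_force: 27.7
```

Request:
servo_tool:
  plan:
    - [1, -0.1, 0, 0, 0, 0, 0]
    - [1, -0.1, 0, 0, 0, 0, 0]

```text
clock: 5.65
position: [0.6455, 0.0341, 0.0544]
tool_rot: [-3.141, -0.0, 1.605]
force: [-3.4, 1.2, 6.8]
grip_width: 0.0139
finger_force: 27.7
```

Request:
servo_tool:
  plan:
    - [1, -0.1, 0, 0, 0, 0, 0]
    - [1, -0.1, 0, 0, 0, 0, 0]

```text
clock: 5.85
position: [0.6455, 0.0328, 0.0544]
tool_rot: [-3.141, 0.0, 1.605]
force: [-2.6, -1.5, 7.9]
grip_width: 0.0134
finger_force: 27.7
```

Request:
servo_tool:
  plan:
    - [1, -0.1, 0, 0, 0, 0, 0]
    - [1, -0.1, 0, 0, 0, 0, 0]

```text
clock: 6.05
position: [0.6456, 0.0316, 0.0544]
tool_rot: [-3.141, 0.0, 1.605]
force: [-2.9, -1.4, 6.2]
grip_width: 0.0137
finger_force: 27.7
```

Request:
servo_tool:
  plan:
    - [1, -0.1, 0, 0, 0, 0, 0]
    - [1, -0.1, 0, 0, 0, 0, 0]

```text
clock: 6.25
position: [0.6456, 0.0308, 0.0544]
tool_rot: [-3.141, 0.0, 1.605]
force: [-3.4, -0.1, 7.0]
grip_width: 0.0136
finger_force: 27.7
```

Request:
servo_tool:
  plan:
    - [1, -0.1, 0, 0, 0, 0, 0]
    - [1, -0.1, 0, 0, 0, 0, 0]

```text
clock: 6.45
position: [0.6456, 0.0302, 0.0544]
tool_rot: [-3.141, -0.0, 1.605]
force: [-3.3, 1.6, 7.2]
grip_width: 0.0138
finger_force: 27.7
```

The forces show the ball over the bump (y≈0.035) and settled near y≈0.0305. I'll release, rise and look.

Request:
servo_tool:
  plan:
    - [2, 0, 0, 0, 0, 0, 0]
    - [4, 0, 0, 0, 0, 0, 0]
    - [5, 0, 0, -0.5, 0, 0, 0]
    - [5, 0, 0, -4, 0, 0, 0]
    - [5, 1, 0, -8.5, 0, 0, 0]
    - [6, 2, 0, -13, 0, 0, 0]
    - [7, 3, 0, -17, 0, 0, 0]
    - [8, 4, 0, -17.5, 0, 0, 0]
    - [8.5, 4, 0, -17.5, 0, 0, 0]
    - [8.5, 4, 0, -17.5, 0, 0, 0]

```text
clock: 7.45
position: [0.6439, 0.0696, 0.2282]
tool_rot: [-3.14, 0.0, 1.605]
force: [0.8, -0.6, -0.8]
grip_width: 0.0849
finger_force: 0.0
```

Run:
```python
from h import *
f=cam("wrist");s=bot.observe();print(s['position'],s['tool_rot'],s['force'])
cv2.imwrite('pics/w3.png',f['frame'])
np.savez('w3.npz',frame=f['frame'],mtx=f['mtx'],R=f['R'],t=f['t'])
for c,st in cents(f,(45,80,40),(85,255,255),(180,150,340,419),amax=1500):print('g',c,st,ray(f,c,.01),ray(f,c,.02))
for c,st in cents(f,(10,90,80),(32,255,255),(220,150,370,350),amax=500,amin=30):print(c,st,ray(f,c,.06))
```

```text
[0.64378828 0.06919585 0.22793011] [-3.13963246e+00  6.66916746e-04  1.60429598e+00] [ 0.39505979 -0.39890942 -0.66346875]
g [234.76237624 275.16336634] [229, 266, 13, 20, 202] [ 0.59301879 -0.03354291  0.01      ] [ 0.59436798 -0.02860916  0.02      ]
[256.94230769 282.09615385] [253, 278, 9, 9, 52] [ 0.62021979 -0.01518437  0.06      ]
[315.47169811 282.47169811] [311, 279, 10, 8, 53] [ 0.67429699 -0.01360773  0.06      ]
[241.49640288 292.4676259 ] [237, 282, 10, 19, 139] [ 0.60595307 -0.02641333  0.06      ]
[331.41964286 294.71428571] [327, 289, 10, 12, 112] [ 0.68993397 -0.02570945  0.06      ]
[257.84 322.06] [254, 318, 9, 9, 50] [ 0.62160999 -0.05751975  0.06      ]
[314.33333333 322.15555556] [310, 319, 9, 8, 45] [ 0.6756917 -0.0556533  0.06     ]
```

View pics/w3.png

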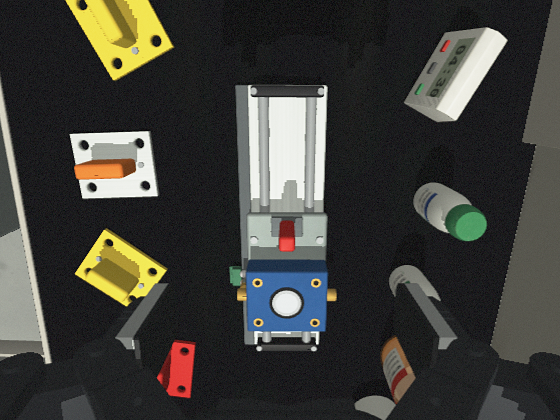

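Picture: the carriage is at the station, with the window at (287,303), green at (235,275) next to the plunger at (241,292). Travel was 71.5 mm, and the cell centre is now (0.6480, -0.0355). Next I'll turn and go over the cover at about (114,166).

Request:
servo_tool:
  plan:
    - [8, 0.2, -2, 0, 0, 0, -8.5]
    - [7, 0.4, -4, 0, 0, 0, -17]
    - [6, 0.6, -6, 1, 0, 0, -25.5]
    - [5, 0.8, -8, 2, 0, 0, -34]
    - [4, 1, -10, 3, 0, 0, -42.5]
    - [4, 1.2, -12, 4, 0, 0, -51]
    - [4, 1.4, -14, 5, 0, 0, -59.5]
    - [4, 1.6, -16, 6, 0, 0, -68]
    - [4, 1.6, -16.9, 8, 0, 0, -76.5]
    - [4, 1.6, -16.9, 10, 0, 0, -85]

```text
clock: 8.5
position: [0.4733, 0.0794, 0.128]
tool_rot: [-3.141, -0.002, 3.094]
force: [0.9, 0.3, -0.7]
grip_width: 0.0401
finger_force: 0.0
```

Request:
servo_tool:
  plan:
    - [4, 0, 0, 0, 0, 0, -7.1]
    - [4, 0, 0, 0, 0, 0, -7.1]
    - [4, 0, 0, 0, 0, 0, -7.1]

```text
clock: 8.8
position: [0.4748, 0.0795, 0.1289]
tool_rot: [-3.141, -0.001, -3.076]
force: [0.5, 0.6, -0.3]
grip_width: 0.0398
finger_force: 0.0
```

Run:
```python
from h import *
f=cam("wrist");s=bot.observe();print(s['position'],np.degrees(s['tool_rot']),s['qpos'])
cv2.imwrite('pics/w4.png',f['frame'])
np.savez('w4.npz',frame=f['frame'],mtx=f['mtx'],R=f['R'],t=f['t'])
for c,st in cents(f,(5,150,150),(22,255,255),(0,0,560,420),amax=30000,amin=100):print(c,st,ray(f,c,.039))
for c,st in cents(f,(0,0,0),(180,255,75),(100,100,460,400),amax=700,amin=60):print(c.round(1),st,ray(f,c,.005).round(4))
```

```text
[0.47489621 0.07967446 0.12912721] [-1.79994533e+02 -2.17835229e-02 -1.76208727e+02] [-0.245516    0.45004923 -0.05646756  2.06023473  0.04153875  0.63273672
  1.30708177]
[286.41152922 218.76140913] [277, 182, 20, 69, 1249] [0.47227337 0.07914398 0.039     ]
[126.9 142.4] [122, 136, 11, 13, 107] [ 0.4341 -0.0363  0.005 ]
[257.5 170.8] [252, 165, 12, 12, 117] [0.448  0.0566 0.005 ]
[315.3 170.7] [310, 165, 12, 12, 118] [0.4452 0.0983 0.005 ]
[175.5 179.4] [170, 174, 12, 12, 109] [ 0.4584 -0.0026  0.005 ]
[408.8 228.4] [404, 224, 11, 10, 90] [0.4843 0.1728 0.005 ]
[135.3 233. ] [130, 228, 11, 11, 80] [ 0.5018 -0.0338  0.005 ]
[313.7 240.2] [308, 235, 12, 11, 93] [0.4986 0.1018 0.005 ]
[259.2 240.4] [254, 236, 12, 10, 91] [0.5015 0.0603 0.005 ]
[426.3 273.9] [422, 270, 10, 9, 70] [0.5207 0.1926 0.005 ]
```

View pics/w4.png

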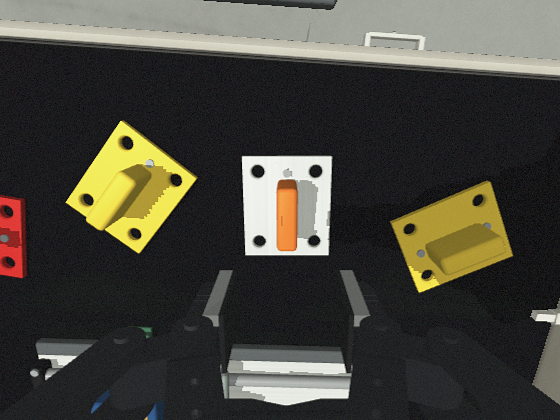

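View: cover centred at (287,205), aluminium with an orange bar at (287,219). Hole centre is (0.4735, 0.0793), yaw 3.9°, and it agrees with the first measurement. The yellow plates at (131,187) and (452,237) are clear of the fingers. Descend and grip.

Request:
servo_tool:
  plan:
    - [4, 0.1, 0, 4, 0, 0, 0]
    - [4, 0.1, 0, 8, 0, 0, 0]
    - [4, 0.1, 0, 11, 0, 0, 0]
    - [4, 0.1, 0, 11.7, 0, 0, 0]
    - [4, 0.1, 0, 11.7, 0, 0, 0]
    - [2, 0.1, 0, 11.7, 0, 0, 0]
    - [1, 0.1, 0, 11.7, 0, 0, 0]
    - [1, 0.1, 0, 11.7, 0, 0, 0]
    - [1, 0.1, 0, 11.7, 0, 0, 0]
  force: 40

```text
clock: 9.75
position: [0.4749, 0.0802, 0.0139]
tool_rot: [3.141, 0.002, -3.072]
force: [-0.6, -0.9, 7.9]
grip_width: 0.0132
finger_force: 39.5
```

Request:
servo_tool:
  plan:
    - [1, 0, 0, -0.5, 0, 0, 0]
    - [1, 0, 0, -2, 0, 0, 0]
    - [1, 0, 0, -5, 0, 0, 0]
    - [1, 0, 0, -8.5, 0, 0, 0]
    - [1, 0, 0, -12, 0, 0, 0]
    - [1, 0, 0, -13, 0, 0, 0]
    - [1, 0, 0, -13, 0, 0, 0]
    - [1, 0, 0, -13, 0, 0, 0]

```text
clock: 10.55
position: [0.4736, 0.0799, 0.1418]
tool_rot: [-3.141, -0.0, -3.071]
force: [0.3, -0.3, -3.2]
grip_width: 0.0133
finger_force: 39.5
```

Run:
```python
from h import *
f=cam("wrist");s=bot.observe();print(s['position'],np.degrees(s['tool_rot']),s['force'])
np.savez('w5.npz',frame=f['frame'],mtx=f['mtx'],R=f['R'],t=f['t'])
cv2.imwrite('pics/w5.png',f['frame'])
zt=s['position'][2]-.0089
for c,st in cents(f,(0,0,0),(180,255,75),(180,150,400,419),amax=1500,amin=60):print(c.round(1),st,ray(f,c,zt).round(4))
```

```text
[0.47333127 0.07985408 0.14139451] [-1.79982075e+02 -8.09694103e-02 -1.75955470e+02] [-0.54765219  1.57777823 -2.17302226]
[237.3 216.4] [227, 207, 22, 19, 310] [0.4465 0.0567 0.1325]
[334.2 216.4] [324, 207, 21, 19, 307] [0.4435 0.098  0.1325]
```

View pics/w5.png

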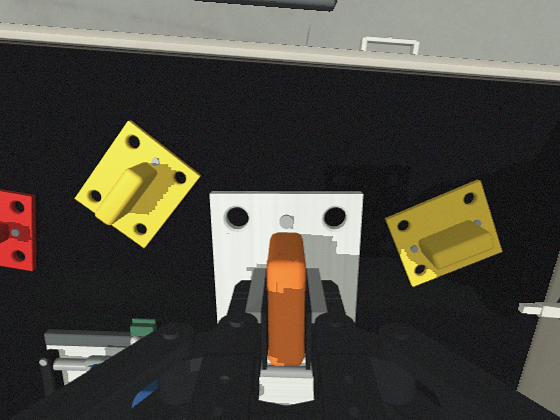

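The cover is held level, with its near holes at (237,216) and (334,216). I'll carry it over the cell.

Request:
servo_tool:
  plan:
    - [1, -1.2, -0.9, 0, 0, 0, 0.3]
    - [1, -3.2, -2.4, 0, 0, 0, 0.6]
    - [1, -5.5, -4.2, 0, 0, 0, 0.9]
    - [1, -8, -6.1, 0, 0, 0, 1.2]
    - [1, -10.5, -8, 0, 0, 0, 1.5]
    - [1, -13, -9.9, 0, 0, 0, 1.8]
    - [1, -15.2, -11.6, 0, 0, 0, 2.1]
    - [1, -16.4, -12.5, 0.5, 0, 0, 2.1]
    - [1, -16.7, -12.7, 1.5, 0, 0, 2.1]
    - [1, -16.7, -12.7, 2, 0, 0, 2.1]

```text
clock: 11.6
position: [0.6486, -0.0352, 0.1198]
tool_rot: [3.142, -0.003, -3.108]
force: [-1.0, 1.2, -3.0]
grip_width: 0.0137
finger_force: 39.4
```

Request:
servo_tool:
  plan:
    - [1, 0, 0, 1, 0, 0, 0]
    - [1, 0, 0, 1, 0, 0, 0]
    - [1, 0, 0, 1, 0, 0, 0]
    - [1, 0, 0, 1, 0, 0, 0]

```text
clock: 12.0
position: [0.6496, -0.0347, 0.1128]
tool_rot: [-3.142, 0.001, -3.107]
force: [0.4, -0.6, -2.2]
grip_width: 0.0131
finger_force: 39.3
```

Run:
```python
from h import *
s=bot.observe();f=cam("wrist");print(s['position'],np.degrees(s['tool_rot']),s['force'])
np.savez('w6.npz',frame=f['frame'],mtx=f['mtx'],R=f['R'],t=f['t'])
cv2.imwrite('pics/w6.png',cv2.resize(f['frame'][180:300,200:380],None,fx=4.4,fy=4.4))
zt=s['position'][2]-.0089
for a in(-1,1):
    print([ [proj(f,[.648+X*.9995-Y*.033,-.0355+X*.033+Y*.9995,.06]).round(1) for Y in(.021,-.021)] for X in(-.027,)])
g=cam('top');sc=cam('scene')
for n,q in(('top',g),('scene',sc)):
    p=proj(q,[.648,-.0355,.07]);print(n,p); cv2.imwrite(f'pics/{n}6.png',q['frame'])
```

```text
[ 0.64955921 -0.03465116  0.11277329] [-1.79999793e+02  3.27128500e-02 -1.78037641e+02] [ 0.36299171 -0.57187208 -2.22904476]
[[array([324.4, 193. ]), array([246.4, 192.8])]]
[[array([324.4, 193. ]), array([246.4, 192.8])]]
top [306.4596251  202.19812906]
scene [266.02010855 197.23660373]
```

View pics/w6.png

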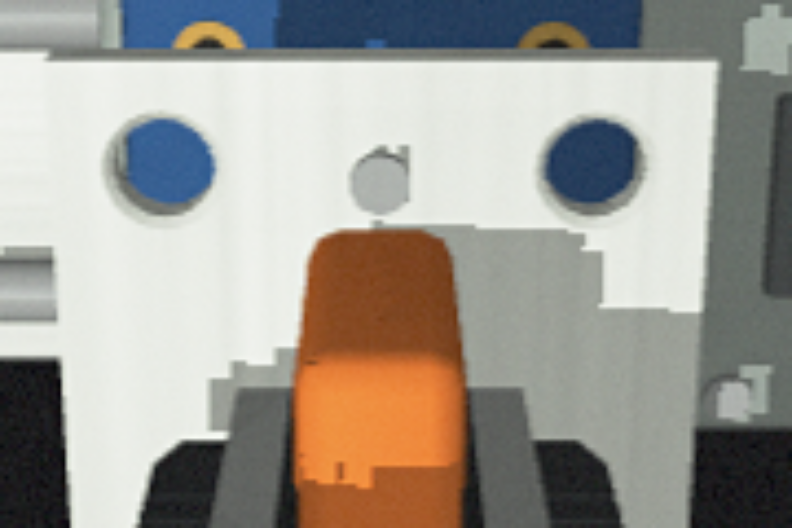

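The near inserts show just past the plate edge at about px (247.5,192.7) and (325.7,192.9). The plate's near holes are at (236.8,217.5) and (334.5,217.5). Compute the remaining offset from these.

Run:
```python
from h import *
f=dict(np.load('w6.npz'))
# hole rims: bright plate -> find dark/blue region contours incl. walls
I=[ray(f,p,.06) for p in((247.5,192.7),(325.7,192.9))]
print('ins',I,np.linalg.norm(I[0]-I[1]))
for zt in(.100,.102,.104,.106):
    H=[ray(f,p,zt) for p in((236.8,217.5),(334.5,217.5))]
    print(zt,np.linalg.norm(H[0]-H[1]).round(4),((H[0]+H[1])/2).round(4),'yaw',np.degrees(np.arctan2(-(H[1]-H[0])[0],(H[1]-H[0])[1])).round(2),'d',((H[0]+H[1])/2-(I[0]+I[1])/2).round(4)[:2])
h=cv2.cvtColor(f['frame'],cv2.COLOR_BGR2HSV)
# blue-only part (through-hole) centroids
for c,st in cents(f,(100,90,30),(130,255,255),(220,200,350,235),amin=30,amax=1000):print(c,st)
```

```text
ins [array([ 0.62165114, -0.05679024,  0.06      ]), array([ 0.62025891, -0.01469287,  0.06      ])] 0.042120387127590954
0.1 0.0427 [ 0.6225 -0.0362  0.1   ] yaw 2.05 d [ 0.0016 -0.0004]
0.102 0.0422 [ 0.6219 -0.0362  0.102 ] yaw 2.05 d [ 0.0009 -0.0004]
0.104 0.0416 [ 0.6213 -0.0362  0.104 ] yaw 2.05 d [ 0.0003 -0.0004]
0.106 0.0411 [ 0.6207 -0.0362  0.106 ] yaw 2.05 d [-0.0003 -0.0005]
[237.7826087  216.19732441] [229, 207, 20, 19, 299]
[334.06551724 216.4862069 ] [324, 208, 20, 18, 290]
```

The offset is within 0.5 mm. Descend about 2.8 cm gently to a hover with the underside near z≈0.07.

Request:
servo_tool:
  plan:
    - [1, 0, 0.04, 0.5, 0, 0, 0]
    - [1, 0, 0.04, 1, 0, 0, 0]
    - [1, 0, 0.04, 1.5, 0, 0, 0]
    - [1, 0, 0.04, 2, 0, 0, 0]
    - [1, 0, 0.04, 2.4, 0, 0, 0]
    - [1, 0, 0.04, 2.7, 0, 0, 0]
    - [1, 0, 0.04, 2.7, 0, 0, 0]
    - [1, 0, 0.04, 2.7, 0, 0, 0]
    - [1, 0, 0.04, 2.7, 0, 0, 0]
    - [1, 0, 0.04, 2.7, 0, 0, 0]

```text
clock: 13.15
position: [0.6496, -0.0345, 0.0855]
tool_rot: [-3.142, 0.0, -3.108]
force: [0.1, -0.1, -1.6]
grip_width: 0.0131
finger_force: 39.3
```

Run:
```python
from h import *
s=bot.observe();f=cam("wrist");print(s['position'],np.degrees(s['tool_rot']),s['force'],s['moment'])
np.savez('w7.npz',frame=f['frame'],mtx=f['mtx'],R=f['R'],t=f['t'])
a=cv2.resize(f['frame'][160:300,200:380],None,fx=4.2,fy=4.2);cv2.imwrite('pics/w7.png',a)
for c,st in cents(f,(90,60,20),(130,255,255),(220,200,350,235),amin=20,amax=1000):print('blue',c,st)
for c,st in cents(f,(10,90,60),(32,255,255),(220,200,350,235),amin=5,amax=1000):print('brass',c,st)
zt=s['position'][2]-.0092
# expected pixel of cover holes top & of inserts
for Y in(.021,-.021):
    e=lambda z:proj(f,[.648-.027-Y*.033,-.0351-.0009+Y,z]).round(1)
    print('insert',e(.06),'hole bottom',e(zt-.005),'top',e(zt))
```

```text
[ 0.64956359 -0.03449366  0.08550275] [-1.79997936e+02  1.51429204e-02 -1.78056455e+02] [ 0.07256732 -0.14035227 -1.59984575] [0.03300691 0.04224356 0.05384472]
blue [236.4841629 218.3800905] [227, 209, 22, 17, 221]
blue [335.0733945  218.39908257] [324, 209, 22, 17, 218]
brass [239.11111111 211.71428571] [232, 207, 15, 9, 63]
brass [332.83076923 211.73846154] [325, 207, 15, 9, 65]
brass [286.34782609 233.13043478] [274, 232, 27, 3, 69]
insert [330.6 206.5] hole bottom [333.5 213.3] top [334.9 216.7]
insert [240.9 206.3] hole bottom [238.  213.1] top [236.5 216.4]
```

View pics/w7.png

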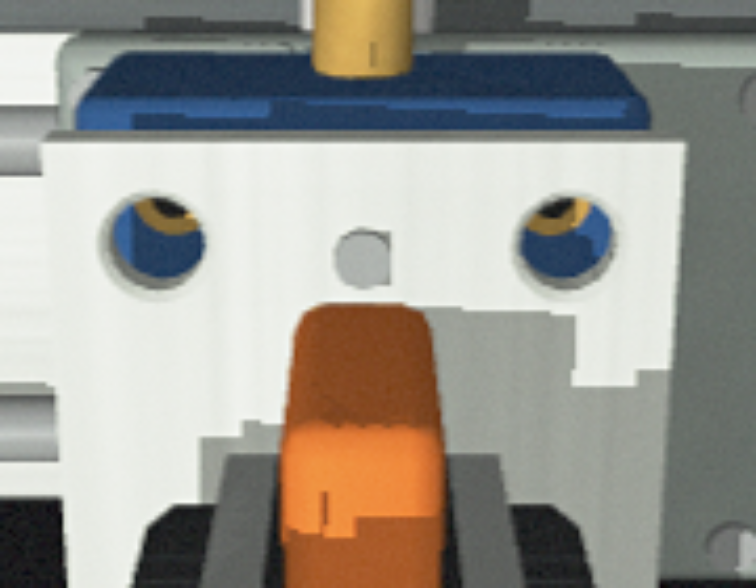

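The inserts show symmetrically through both holes, so y is aligned. In x the plate sits about 0.7 mm too far, so I'll trim that and settle.

Request:
servo_tool:
  plan:
    - [1, 0.06, 0, 0.05, 0, 0, 0]
    - [1, 0.06, 0, 0.05, 0, 0, 0]
    - [1, 0.06, 0, 0.05, 0, 0, 0]
    - [1, 0.06, 0, 0.05, 0, 0, 0]
    - [1, 0.06, 0, 0.05, 0, 0, 0]
    - [1, 0.06, 0, 0.05, 0, 0, 0]
    - [1, 0.06, 0, 0.05, 0, 0, 0]
    - [1, 0.06, 0, 0.05, 0, 0, 0]

```text
clock: 14.0
position: [0.6489, -0.0345, 0.0848]
tool_rot: [-3.142, 0.0, -3.108]
force: [0.6, -0.1, -2.1]
grip_width: 0.0134
finger_force: 39.3
```

Run:
```python
from h import *
s=bot.observe();f=cam("wrist");print(s['position'],np.degrees(s['tool_rot']),s['force'],s['finger_force'])
for c,st in cents(f,(90,60,20),(130,255,255),(220,200,350,235),amin=20,amax=1000):print('blue',c,st)
for c,st in cents(f,(10,90,60),(32,255,255),(220,200,350,230),amin=5,amax=1000):print('brass',c,st)
print(bot.job_done())
```

```text
[ 0.64888688 -0.03449709  0.0848005 ] [-1.79999398e+02  1.32344974e-04 -1.78055657e+02] [ 0.5589341  -0.09717747 -2.05472563] 39.325305819511414
blue [235.9895288  218.90052356] [227, 209, 22, 17, 191]
blue [335.34946237 219.00537634] [324, 209, 22, 17, 186]
brass [238.76623377 212.93506494] [232, 207, 16, 11, 77]
brass [333.10810811 213.10810811] [325, 207, 16, 11, 74]
the job is handed in; nothing more can be done
None
```

The job is handed in: the carriage is at the work station and released, and the cover is held level about 1 cm above the cell, its holes lined up to within about 1 mm by the wrist camera; the click was judged from push force and position.

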